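# Take the pressure gauge off its quick coupling

### The job

The brew-pressure check is done: push the red thumb plate of the quick coupling's sprung sleeve back, away from the gauge, until the gauge pops out of its lock, then let the sleeve snap fully forward. Draw the gauge straight out along the coupling until its nipple is clear, then lay it gently on the steel tray, flat and dial up, and let go. Leave the other things where they are.

Things in the scene. Friction and masses are not known exactly. Their poses are not given: they have to be found in the camera images.
- stand: Blue test stand, fixed, base plate 260 x 100 x 10 mm. Origin: on the bench under the mouth of the brass coupling. x axis (level): the way the gauge comes out; z up. The coupling lies along x, 80 mm above the bench, behind the mouth (negative x), in a steel sleeve of 42 mm diameter. A blue block (115 mm high, 72 mm wide) stands from x = -122 to -72 mm.
- mouth (a point): Centre of the coupling's mouth, 80 mm above the bench; axes as the stand's. Behind it a lock holds the gauge. It frees it once the sleeve is back 8 to 9 mm; a damped ejector spring (9 down to 7 N) then pushes the gauge out 18 mm within half a second while the sleeve is held at 10 mm or more. There the gauge stops, unlocked, with 22 mm of nipple still in the bore.
- rail (a point): Middle of the top of the fixed aluminium rail that carries the gauge from below and on which it slides as it is drawn out: 20 mm wide, top 60 mm above the bench, from 15 to 125 mm in front of the mouth; axes as the stand's.
- sleeve (a joint): How far the sprung sleeve is pushed back (along the stand's -x), m: 0 home (forward), 0.012 fully back. Its spring gives about 4 N at home and 10 N fully back and snaps it home when let go.
- plate_face (a point): On the front face (towards the gauge, the stand's +x) of the red thumb plate that stands up from the sleeve: mid-plane, 120 mm above the bench, 8 mm behind the mouth at home; moves with the sleeve. Plate 44 mm wide, 8 mm thick, 100 to 136 mm above the bench. Push this face along the stand's -x, e.g. with shut fingers kept above the gauge (its top is 100 mm above the bench).
- gauge_block (a point): Centre of the gauge's brass block, the place to grip: 40 mm long (x), 30 mm wide (y, grip across this), 40 mm high (z, up through the dial). Gauge axes equal the stand's while coupled. Locked, this centre is 30 mm in front of the mouth, popped out 48 mm; drawn clear beyond 70 mm. Grip a few mm above centre so that the fingertips clear the tray; lying on the tray it is 30 mm above the bench.
- gauge_dial (a point): Centre of the gauge's round dial case, 64 mm diameter, 40 mm thick, white face up, flat back level with the block's underside; 50 mm to +x of the block's centre; same axes. The loose gauge weighs about 0.35 kg, centre of mass about 22 mm to +x of the block's centre.
- gauge_tip (a point): Tip of the gauge's steel nipple: 18 mm diameter, sticking out 50 mm from the block, this point 70 mm to -x of the block's centre; same axes. The whole gauge is 152 mm long.
- tray: Plain steel tray, a flat plate 200 mm (its x) x 160 mm (its y) without rim, fixed, its top 10 mm above the bench. Origin on the bench under its centre. It lies to the left or right of the stand; on the other side lies a black rubber mat of the same size, with a tamper and a funnel standing on it.
- tamper_center (a point): Steel coffee tamper, 58 mm diameter, 90 mm high, standing on the rubber mat; this point is half-way up. To be left alone.
- funnel_center (a point): Aluminium dosing funnel like a cup, 68 mm diameter, 50 mm high, standing on the rubber mat; this point is half-way up. To be left alone.
- portafilter_center (a point): Steel portafilter, basket 68 mm diameter, 45 mm high, with a dark wooden handle, its end 190 mm out along its y axis, lying beyond the stand; this point is the middle of the basket. To be left alone.
- cup_center (a point): White mug, 72 mm diameter, 60 mm high, half-way up. To be left alone.
- pitcher_center (a point): Steel milk pitcher, 80 mm diameter, 100 mm high, half-way up. To be left alone.
- jar_center (a point): Amber glass jar, 84 mm diameter, 130 mm high, half-way up. To be left alone.
- syrup_center (a point): Green glass bottle, 68 mm diameter, 200 mm high, half-way up. To be left alone.

How it is judged:
By the outcome, as a careful person would: the job done as asked, in the order asked, and still so for the second after the job is handed in, with the robot touching nothing.
It also fails if it takes over 48 s, if anything falls off the work surface, if the arm or the gripper's body presses on something with over 40 N, if the wrist force passes 120 N, or if a joint passes its speed limit or range.

### The arm

A 6-joint arm with a two-finger parallel gripper is mounted at the origin on the work surface. World frame = base frame: x ahead of the robot, y to its left, z up, the work surface at z = 0. Lengths are in mm, angles in degrees, forces in N, time in s.
With the tool pointing down it reaches from about 300 to 850 mm from the base axis. Payload 4.2 kg.
Tool frame: the origin (TCP) lies at the very end of the fingers, on their centre line; the grasp point (between the pads) lies 19 mm behind it (env.grasp_offset is the distance from the TCP to the grasp point, in mm); z points along the fingers, y is the line along which they close (so a half turn about z gives the same grasp; the last joint's range is limited). The gripper opens to 91 mm and grips with 3 to 60 N. Pads are 32 mm wide; open, the fingers measure 118 mm over their backs; the gripper's body (76 mm by 178 mm) begins 60 mm behind the grasp point.
Start: joints at [64.114, 18.312, 89.639, -0, 72.044, -1.146], TCP at [240.645, 522.238, 213.976] pointing down, gripper open.
Joint ranges: [-177.97, 177.97], [-48.28, 115.42], [12.27, 149.76], [-77.06, 257.06], [2.81, 150.46], [-146.56, 146.56]. Speed limits (degrees/s): [147.25, 147.25, 180, 180, 180, 180].

### API

Orientations are given as [roll, pitch, yaw] about the fixed x, y, z axes, in that order (R = Rz(yaw) Ry(pitch) Rx(roll)).
In Python, from workcell import env gives the robot as it stands. The module is installed in compiled form; this text tells all that it offers.
- The arm moves only by the tool send_rows, never from a script. Its argument "motion" is a list of rows, each an object of numbers: "tx", "ty", "tz": the shift along the tool's x, y, z in units of 500 mm (1.0 is 500 mm); "rx", "ry", "rz": the turn, a rotation vector about the tool's x, y, z in units of 30 degrees (1.0 is 30 degrees); "gripper": the closure, from -1 (fully open) to 1 (shut). In form: [{"tx": .., "ty": .., "tz": .., "rx": .., "ry": .., "rz": .., "gripper": ..}, ...]. A call has 1 to 12 rows; each row shifts and turns the commanded pose from where the row before left it, along the tool's axes as they then stand; what a row does not reach is not made up. A row lasts 1/8 s, in which the tool goes at most 62.5 mm and 10.7 degrees, less where a joint would pass 70% of its speed; a pose out of reach is approached as far as the arm can. A call with a number of a shift or a turn outside -1 to 1 is refused whole. A call with a gripper value outside its range is refused whole. The fingers move at their own pace and stop on an object; "grip_force" is the grip in N (left out, the last holds). Time passes only in rows, so rows that do not move let the fingers close. It gives the time, the measured TCP pose, the force, the opening and the grip force at its end, in the units of the state.
- env.state(): the state, without advancing time (a new reading comes with each control period).
- env.grab_frame(name): name is "scene" or "top"; returns a dict with "frame" (420x560x3 uint8, red, green, blue), "vertical_fov" (degrees; the focal length in pixels is half the picture's height over the tangent of half this angle, whatever the lens; pixels are square), "cx", "cy" (the principal point, pixels), "rvec" (rotation vector, rad) and "tvec" (3), from world to camera coordinates, as OpenCV has them. Camera axes: x right, y down, z forward; pixel columns grow to the right and rows downward; lengths in mm; the calibration is good to about 2 mm. A picture is of the moment at which its call begins. There is no depth.
- env.job_done(): hands the job in; it is judged then, once.
The state is a dict: "time_s": time; "qpos": joint angles; "qvel": joint speeds; "effort": joint torques, N m; "ee_pos": TCP position; "ee_rot": TCP orientation; "force": force on the tool from outside, world axes, zero at the start; "torque": the same for the moment, N m; "gripper_width": finger opening in mm; "gripper_force": force on a finger pad.
Only numpy, scipy, OpenCV 4.12 (cv2) and the standard library are available. Lean on these libraries where they do the work, as an engineer would, in place of code of your own. Each camera call takes 0.05 s, during which the arm holds its last target. There are 200 camera calls.

## Working session

There is one attempt and no reset: what is moved stays moved. The work goes in short steps, Python scripts to look and compute and a tool call to move; the robot and the scene stay as the last step left them, time stands still between calls to the robot, and variables do not carry over. Pictures are saved under pics/ and viewed, at most 10 in all, crops included, and the job is handed in when it is done.

Besides the shell and the picture viewer there is one more tool, called as name([rows], argument=value, ...), one row to a line, values as JSON. send_rows: Moves the arm, as the interface text tells. Shifts and turns lie within -1 to 1; 1 stands for 500 mm of shift or 30 degrees of turn. Its arguments: {"type":"object","properties":{"motion":{"type":"array"},"grip_force":{"type":"number"}},"required":["motion"]}

```bash
mkdir -p pics
cat > h.py <<'E'
import numpy as np, cv2
from workcell import env
def grab(n,save=None):
    g=env.grab_frame(n); im=np.ascontiguousarray(g["frame"][:,:,::-1])
    if save: cv2.imwrite("pics/"+save,im)
    H=im.shape[0]; f=H/2/np.tan(np.radians(g["vertical_fov"])/2)
    K=np.array([[f,0,g["cx"]],[0,f,g["cy"]],[0,0,1]])
    R=cv2.Rodrigues(np.array(g["rvec"],float))[0]; t=np.array(g["tvec"],float).ravel()
    np.savez("cam_%s.npz"%n,K=K,R=R,t=t,im=im)
    return im,(K,R,t)
def load(n):
    d=np.load("cam_%s.npz"%n); return d["im"],(d["K"],d["R"],d["t"])
def ray(c,uv,z):
    K,R,t=c; o=-R.T@t; d=R.T@np.linalg.inv(K)@np.array([uv[0],uv[1],1.]); return o+d*(z-o[2])/d[2]
def proj(c,p):
    K,R,t=c; q=K@(R@np.asarray(p,float)+t); return q[:2]/q[2]
E
python3 - <<'E'
from h import *
a,c=grab("top","top0.png"); b,d=grab("scene","scene0.png")
for k in(c,d): print(k[0][0,0],-k[1].T@k[2],k[1][2])
print(env.state())
E
```

```text
428.3403381551138 [ 435.34461591    9.48884388 1204.17528365] [ 0.13401697 -0.0073757  -0.99095159]
412.5986734048861 [1252.19540217  299.65008821 1189.27265854] [-0.49571221 -0.22623268 -0.83850354]
{'time_s': 0.1, 'qpos': array([ 6.41133246e+01,  1.83494920e+01,  8.96949244e+01, -3.01195580e-04,
        7.20450535e+01, -1.14475308e+00]), 'qvel': array([ 0.0623487 , -0.05475889, -0.14569818,  0.10749839, -0.07617263,
        0.01264434]), 'effort': array([ 9.30834467e-04, -4.13331699e+01, -2.32510400e+01,  7.28637935e-02,
        4.21699800e-02, -5.78916388e-05]), 'ee_pos': array([240.46328426, 521.84432771, 213.21961571]), 'ee_rot': array([-1.79910542e+02, -1.50113788e-03,  1.55258170e+02]), 'force': array([ 0.29528062,  0.24615105, -0.23656592]), 'torque': array([ 0.00228753, -0.04662044,  0.05539731]), 'gripper_force': 0.0, 'gripper_width': 91.15260140842828}
```

View pics/top0.png

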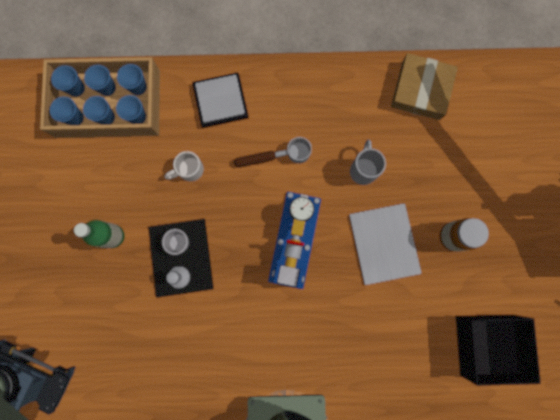

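View pics/scene0.png

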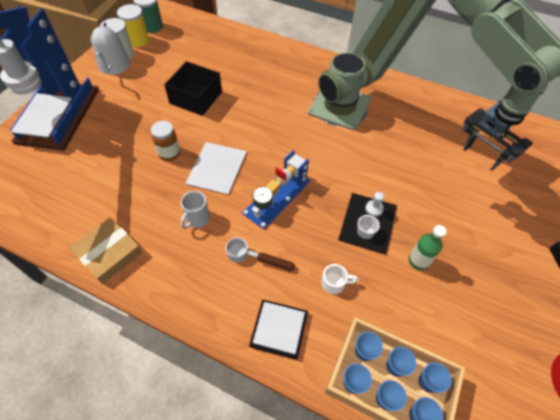

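The top view shows the stand near (295,240), with the dial at (302,208), yellow block at (298,228) and red plate at (295,243). The tray is at (385,244), to the stand's right, with the jar at (465,235) and the pitcher at (368,165) near it. The scene view agrees, with the stand near (278,190) and the tray near (217,167).

Run:
```python
from h import *
for n,roi,troi in(("top",(265,185,330,295),(345,200,425,288)),("scene",(240,145,315,228),(183,138,250,198))):
    im,c=load(n); hsv=cv2.cvtColor(im,cv2.COLOR_BGR2HSV)
    def msk(lo,hi,r):
        m=cv2.inRange(hsv,lo,hi); z=np.zeros_like(m); z[r[1]:r[3],r[0]:r[2]]=m[r[1]:r[3],r[0]:r[2]]; return z
    def big(m): return max(cv2.findContours(m,cv2.RETR_EXTERNAL,cv2.CHAIN_APPROX_NONE)[0],key=cv2.contourArea)
    def cen(k): M=cv2.moments(k); return np.array([M["m10"]/M["m00"],M["m01"]/M["m00"]])
    for nm,lo,hi,r,z in(("blue",(105,120,40),(125,255,255),roi,10),("red",(172,120,100),(180,255,255),roi,128),("yel",(18,110,120),(32,255,255),roi,100),("white",(0,0,185),(180,60,255),roi,100),("tray",(0,0,110),(180,60,255),troi,10)):
        try:k=big(msk(lo,hi,r))
        except Exception as e: print(nm,e); continue
        u=cen(k); box=cv2.boxPoints(cv2.minAreaRect(k))
        print(n,nm,cv2.contourArea(k),u.round(1),"w",ray(c,u,z).round(1))
        if nm in("blue","tray","yel"): print([ray(c,p,z)[:2].round(0).tolist() for p in box])
t,_=load("top"); s,_=load("scene")
a=cv2.resize(t[185:295,255:425],None,fx=4,fy=4,interpolation=2)[:, :680]
cv2.imwrite("pics/c1.png",a)
```

```text
top blue 595.0 [282.3 239.2] w [519.4  -2.2  10. ]
[[406.0, 39.0], [652.0, -20.0], [643.0, -55.0], [398.0, 4.0]]
top red 2.5 [301.3 244.1] w [497.7 -48.6 128. ]
top yel 135.5 [297.6 227.2] w [543.3 -41.8 100. ]
[[527.0, -24.0], [566.0, -33.0], [560.0, -60.0], [521.0, -51.0]]
top white 79.5 [300.5 210.9] w [585.7 -50.6 100. ]
top tray 3957.0 [384.4 243.9] w [ 499.4 -286.5   10. ]
[[586.0, -191.0], [616.0, -354.0], [416.0, -383.0], [387.0, -223.0]]
scene blue 819.5 [280.  198.9] w [527.1 -16.8  10. ]
[[631.0, -103.0], [319.0, -32.0], [365.0, 57.0], [665.0, -20.0]]
red max() iterable argument is empty
scene yel 94.0 [273.2 185.1] w [543.6 -35.9 100. ]
[[556.0, -58.0], [505.0, -46.0], [522.0, -11.0], [572.0, -23.0]]
scene white 204.5 [262.1 194.3] w [591.8 -51.8 100. ]
scene tray 1896.0 [216.1 167.8] w [ 507.7 -282.    10. ]
[[614.0, -345.0], [386.0, -398.0], [393.0, -220.0], [614.0, -183.0]]
```

View pics/c1.png

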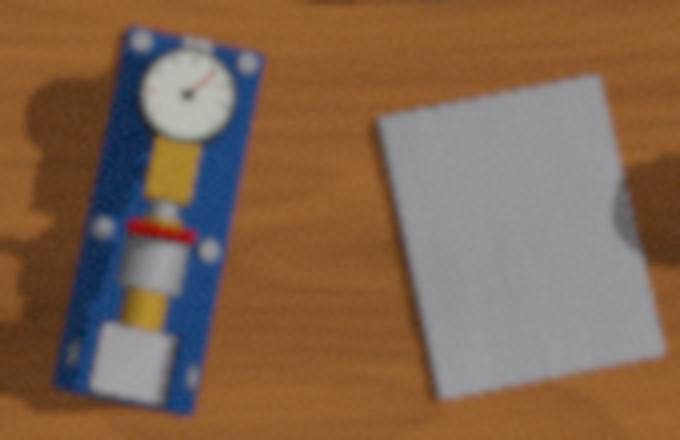

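The crop shows the dial centre at full-frame (302,208.8), the block at (298.3,227.5) and the red plate at (295.5,242.5). It also gives all four corners of the base and the tray.

Run:
```python
from h import *
im,c=load("top")
f=lambda x,y,z: ray(c,(x/4+255-.375,y/4+185-.375),z)[:2]
b=np.array([f(*p,10) for p in((128,28),(267,52),(192,415),(53,385))]); print("base",b.round(1).tolist(),b.mean(0).round(1))
e=(b[0]+b[1]-b[2]-b[3]); print("len",np.hypot(*e)/2,"yaw",np.degrees(np.arctan2(e[1],e[0])))
d=f(188,95,100);k=f(173,170,100);r=f(162,229,134);bl=f(133,360,115)
print("dial",d,"block",k,"red",r,"blk",bl)
for n,q in(("d-k",d-k),("d-r",d-r),("d-bl",d-bl)): print(n,np.hypot(*q),np.degrees(np.arctan2(q[1],q[0])))
t=np.array([f(*p,10) for p in((378,118),(600,74),(664,354),(438,398))]); print("tray",t.round(1).tolist(),t.mean(0))
# two view on dial
s,cs=load("scene"); print("dial scene",ray(cs,(262.3,194.3),100),proj(cs,(*d,100)),"jar top",ray(c,(470,233),130),ray(cs,(166,152),65),"pitcher",ray(c,(368,162),100),ray(cs,(195,212),50))
```

```text
base [[654.0, -18.0], [634.4, -115.7], [383.0, -54.7], [405.8, 40.3]] [519.3 -37. ]
len 256.78809906681994 yaw -13.43543506123571
dial [592.2462759 -53.7942013] block [543.46246309 -42.54153751] red [503.31860921 -32.94991461] blk [422.63659739 -13.03830183]
d-k 50.06478637224106 -12.988885976848255
d-r 91.33791212162447 -13.19174963123679
d-bl 174.43762893472365 -13.511567574973768
tray [[585.5, -192.0], [612.9, -350.3], [416.4, -382.1], [390.3, -224.3]] [ 501.26712961 -287.20037847]
dial scene [591.63058727 -51.19723928 100.        ] [261.48876477 194.14474055] jar top [ 515.0590181  -474.09180287  130.        ] [ 559.87906417 -448.2903325    65.        ] pitcher [ 711.84162357 -233.2534097   100.        ] [ 720.46496521 -231.41561132   50.        ]
```

send_rows([
  {"rz":-0.189,"gripper":1},
  {"rz":-0.189,"gripper":1},
  {"tx":-0.08,"ty":-0.087,"gripper":1},
  {"tx":-0.08,"ty":-0.087,"gripper":1},
  {"tx":-0.08,"ty":-0.087,"gripper":1},
  {"tx":-0.08,"ty":-0.087,"gripper":1},
  {"tx":-0.08,"ty":-0.087,"gripper":1},
  {"tx":-0.08,"ty":-0.087,"gripper":1},
  {"tx":-0.08,"ty":-0.087,"gripper":1},
  {"tx":-0.08,"ty":-0.087,"gripper":1},
  {"tx":-0.08,"ty":-0.087,"gripper":1},
  {"tx":-0.08,"ty":-0.087,"gripper":1},
])

```text
invalid input at $.motion[0]: expected keys tx, ty, tz, rx, ry, rz, gripper
```

```bash
cat >> h.py <<'E'
A=np.radians(-13.4);U=np.array([np.cos(A),np.sin(A)]);V=np.array([-U[1],U[0]]);M=np.array([514.3,-35.5])
def st():
    s=env.state(); p=s["ee_pos"]; q=p[:2]-M
    print("t",round(s["time_s"],2),"stand xyz",round(q@U,1),round(q@V,1),round(p[2],1),"rot",s["ee_rot"].round(2),"F uvz",round(s["force"][:2]@U,1),round(s["force"][:2]@V,1),round(s["force"][2],1),"w",round(s["gripper_width"],1),round(s["gripper_force"],1))
E
python3 -c "
from h import *
st()"
```

```text
t 0.1 stand xyz -395.5 478.7 213.2 rot [-179.91   -0.    155.26] F uvz 0.2 0.3 -0.2 w 91.2 0.0
```

send_rows([
  {"tx":0,"ty":0,"tz":0,"rx":0,"ry":0,"rz":-0.189,"gripper":1},
  {"tx":0,"ty":0,"tz":0,"rx":0,"ry":0,"rz":-0.189,"gripper":1},
  {"tx":-0.08,"ty":-0.087,"tz":0,"rx":0,"ry":0,"rz":0,"gripper":1},
  {"tx":-0.08,"ty":-0.087,"tz":0,"rx":0,"ry":0,"rz":0,"gripper":1},
  {"tx":-0.08,"ty":-0.087,"tz":0,"rx":0,"ry":0,"rz":0,"gripper":1},
  {"tx":-0.08,"ty":-0.087,"tz":0,"rx":0,"ry":0,"rz":0,"gripper":1},
  {"tx":-0.08,"ty":-0.087,"tz":0,"rx":0,"ry":0,"rz":0,"gripper":1},
  {"tx":-0.08,"ty":-0.087,"tz":0,"rx":0,"ry":0,"rz":0,"gripper":1},
  {"tx":-0.08,"ty":-0.087,"tz":0,"rx":0,"ry":0,"rz":0,"gripper":1},
  {"tx":-0.08,"ty":-0.087,"tz":0,"rx":0,"ry":0,"rz":0,"gripper":1},
  {"tx":-0.08,"ty":-0.087,"tz":0,"rx":0,"ry":0,"rz":0,"gripper":1},
  {"tx":-0.08,"ty":-0.087,"tz":0,"rx":0,"ry":0,"rz":0,"gripper":1},
])

```text
time_s: 1.6
ee_pos: [529.5, 4.6, 213.7]
ee_rot: [180.0, -0.0, 166.6]
force: [0.3, 1.2, 0.5]
gripper_width: 0.5
gripper_force: 0.0
```

```bash
python3 -c "
from h import *
st()"
```

```text
t 1.6 stand xyz 5.5 42.5 213.7 rot [ 1.7998e+02 -2.0000e-02  1.6658e+02] F uvz 0.1 1.2 0.5 w 0.5 0.0
```

send_rows([
  {"tx":-0.04,"ty":-0.042,"tz":0,"rx":0,"ry":0,"rz":0,"gripper":1},
  {"tx":-0.035,"ty":-0.042,"tz":0,"rx":0,"ry":0,"rz":0,"gripper":1},
  {"tx":0,"ty":0,"tz":0.07,"rx":0,"ry":0,"rz":0,"gripper":1},
  {"tx":0,"ty":0,"tz":0.07,"rx":0,"ry":0,"rz":0,"gripper":1},
  {"tx":0,"ty":0,"tz":0.04,"rx":0,"ry":0,"rz":0,"gripper":1},
  {"tx":0,"ty":0,"tz":0,"rx":0,"ry":0,"rz":0,"gripper":1},
  {"tx":0,"ty":0,"tz":0,"rx":0,"ry":0,"rz":0,"gripper":1},
])

```text
time_s: 2.48
ee_pos: [556.3, -43.2, 124.7]
ee_rot: [180.0, 0.1, 166.6]
force: [0.3, 0.2, 0.1]
gripper_width: 0.4
gripper_force: 0.0
```

Run:
```python
from h import *
st(); t,c=grab("top"); s,d=grab("scene")
a=cv2.resize(t[180:295,250:350],None,fx=4,fy=4,interpolation=2);b=cv2.resize(s[120:235,230:330],None,fx=4,fy=4,interpolation=2)
cv2.imwrite("pics/c2.png",np.hstack([a,b]))
```

```text
t 2.48 stand xyz 42.6 2.2 124.7 rot [1.7999e+02 7.0000e-02 1.6661e+02] F uvz 0.2 0.3 0.1 w 0.4 0.0
```

View pics/c2.png

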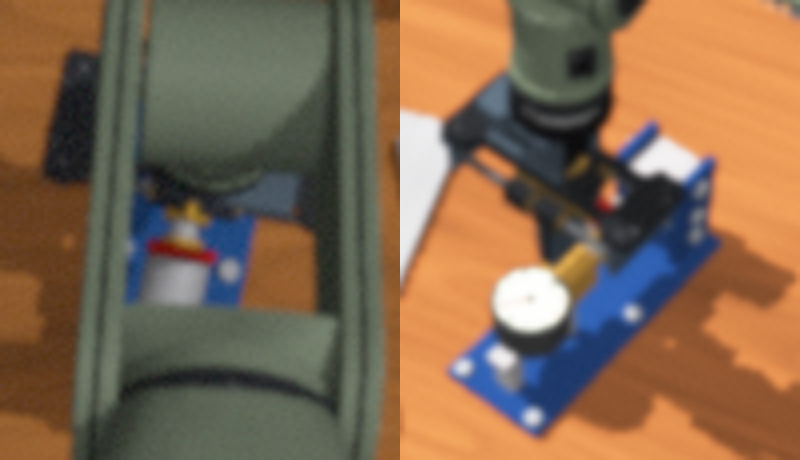

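The left crop shows the arm over the stand, with the red plate and sleeve visible at (182,255). The right crop shows the shut fingers above the brass block. I'll lower and creep to the plate.

send_rows([
  {"tx":0,"ty":-0.004,"tz":0.026,"rx":0,"ry":0,"rz":0,"gripper":1},
  {"tx":0.03,"ty":0,"tz":0,"rx":0,"ry":0,"rz":0,"gripper":1},
  {"tx":0.024,"ty":0,"tz":0,"rx":0,"ry":0,"rz":0,"gripper":1},
  {"tx":0.004,"ty":0,"tz":0,"rx":0,"ry":0,"rz":0,"gripper":1},
  {"tx":0,"ty":0,"tz":0,"rx":0,"ry":0,"rz":0,"gripper":1},
])

```text
time_s: 3.2
ee_pos: [527.1, -38.3, 111.4]
ee_rot: [180.0, 0.1, 166.6]
force: [0.2, 0.7, 0.2]
gripper_width: 0.4
gripper_force: 0.0
```

```bash
python3 -c "
from h import *
st()"
```

```text
t 3.2 stand xyz 13.1 0.2 111.4 rot [1.7999e+02 6.0000e-02 1.6661e+02] F uvz 0.0 0.7 0.2 w 0.4 0.0
```

send_rows([
  {"tx":0.006,"ty":0,"tz":0,"rx":0,"ry":0,"rz":0,"gripper":1},
  {"tx":0.006,"ty":0,"tz":0,"rx":0,"ry":0,"rz":0,"gripper":1},
  {"tx":0.006,"ty":0,"tz":0,"rx":0,"ry":0,"rz":0,"gripper":1},
  {"tx":0,"ty":0,"tz":0,"rx":0,"ry":0,"rz":0,"gripper":1},
])

```text
time_s: 3.7
ee_pos: [520.6, -36.8, 111.2]
ee_rot: [180.0, 0.3, 166.6]
force: [6.4, -1.9, -3.2]
gripper_width: 0.4
gripper_force: 2.8
```

```bash
python3 -c "
from h import *
st()"
```

```text
t 3.7 stand xyz 6.5 0.2 111.2 rot [179.98   0.32 166.61] F uvz 6.6 -0.4 -3.2 w 0.4 2.8
```

send_rows([
  {"tx":0.006,"ty":0,"tz":0,"rx":0,"ry":0,"rz":0,"gripper":1},
  {"tx":0.006,"ty":0,"tz":0,"rx":0,"ry":0,"rz":0,"gripper":1},
  {"tx":0,"ty":0,"tz":0,"rx":0,"ry":0,"rz":0,"gripper":1},
])

```text
time_s: 4.08
ee_pos: [515.7, -35.6, 111.2]
ee_rot: [180.0, 0.4, 166.6]
force: [7.7, -2.1, -5.3]
gripper_width: 0.3
gripper_force: 3.9
```

```bash
python3 -c "
from h import *
st()"
```

```text
t 4.08 stand xyz 1.4 0.2 111.2 rot [179.98   0.43 166.62] F uvz 8.0 -0.3 -5.3 w 0.3 3.9
```

send_rows([
  {"tx":0.006,"ty":0,"tz":0,"rx":0,"ry":0,"rz":0,"gripper":1},
  {"tx":0.004,"ty":0,"tz":0,"rx":0,"ry":0,"rz":0,"gripper":1},
  {"tx":0,"ty":0,"tz":0,"rx":0,"ry":0,"rz":0,"gripper":1},
  {"tx":0,"ty":0,"tz":0,"rx":0,"ry":0,"rz":0,"gripper":1},
  {"tx":0,"ty":0,"tz":0,"rx":0,"ry":0,"rz":0,"gripper":1},
  {"tx":0,"ty":0,"tz":0,"rx":0,"ry":0,"rz":0,"gripper":1},
  {"tx":0,"ty":0,"tz":0,"rx":0,"ry":0,"rz":0,"gripper":1},
])

```text
time_s: 4.95
ee_pos: [511.9, -34.7, 111.3]
ee_rot: [180.0, 0.5, 166.6]
force: [9.6, -2.0, -7.2]
gripper_width: 0.8
gripper_force: 4.8
```

Run:
```python
from h import *
st()
s0,d=load("scene"); s,d=grab("scene")
def w(im):
    r=im[120:235,230:330]; h=cv2.cvtColor(r,cv2.COLOR_BGR2HSV); m=cv2.inRange(h,(0,0,170),(180,70,255)); k=max(cv2.findContours(m[50:100,10:50].copy(),0,1)[0],key=cv2.contourArea); m=cv2.moments(k); return np.array([m["m10"]/m["m00"]+240,m["m01"]/m["m00"]+170])
for i in(s0,s): print(w(i),ray(d,w(i),100), (ray(d,w(i),100)[:2]-M)@U)
```

```text
t 4.95 stand xyz -2.5 0.2 111.3 rot [179.98   0.55 166.62] F uvz 9.8 0.2 -7.2 w 0.8 4.8
[262.05841121 194.4135514 ] [592.36685287 -51.69033489 100.        ] 79.69362753185848
[258.63364055 197.81643625] [608.91329069 -55.51440209 100.        ] 96.67582266629307
```

The scene view shows the dial moved out 17 mm, so the gauge has popped. I'll back off, open and centre over the block.

send_rows([
  {"tx":-0.05,"ty":0,"tz":0,"rx":0,"ry":0,"rz":0,"gripper":1},
  {"tx":-0.052,"ty":0,"tz":-0.02,"rx":0,"ry":0,"rz":0,"gripper":-1},
  {"tx":0,"ty":0,"tz":0,"rx":0,"ry":0,"rz":0,"gripper":-1},
  {"tx":0,"ty":0,"tz":0,"rx":0,"ry":0,"rz":0,"gripper":-1},
  {"tx":0,"ty":0,"tz":0,"rx":0,"ry":0,"rz":0,"gripper":-1},
  {"tx":0,"ty":0,"tz":0,"rx":0,"ry":0,"rz":0,"gripper":-1},
  {"tx":0,"ty":0,"tz":0,"rx":0,"ry":0,"rz":0,"gripper":-1},
])

```text
time_s: 5.88
ee_pos: [556.8, -45.5, 121.0]
ee_rot: [180.0, -0.0, 166.6]
force: [0.6, -0.2, -0.0]
gripper_width: 57.5
gripper_force: 0.0
```

Run:
```python
from h import *
st(); t,c=grab("top"); s,d=grab("scene")
a=cv2.resize(t[180:295,250:350],None,fx=4,fy=4,interpolation=2);b=cv2.resize(s[120:235,230:330],None,fx=4,fy=4,interpolation=2)
cv2.imwrite("pics/c3.png",np.hstack([a,b]))
```

```text
t 5.88 stand xyz 43.7 0.1 121.0 rot [ 1.800e+02 -1.000e-02  1.666e+02] F uvz 0.6 -0.0 -0.0 w 57.5 0.0
```

View pics/c3.png

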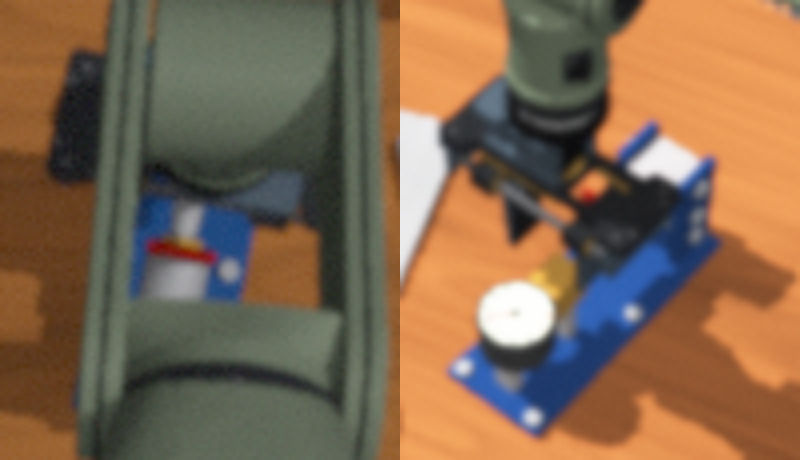

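The red plate is back at its home row, (182,252) in the left crop as before. The gauge stands popped out with more nipple showing, and the fingers are opening across it. I'll descend to the grip height.

send_rows([
  {"tx":-0.004,"ty":0,"tz":0,"rx":0,"ry":0,"rz":0,"gripper":-1},
  {"tx":0,"ty":0,"tz":0,"rx":0,"ry":0,"rz":0,"gripper":-1},
  {"tx":0,"ty":0,"tz":0.03,"rx":0,"ry":0,"rz":0,"gripper":-1},
  {"tx":0,"ty":0,"tz":0.03,"rx":0,"ry":0,"rz":0,"gripper":-1},
  {"tx":0,"ty":0,"tz":0.03,"rx":0,"ry":0,"rz":0,"gripper":-1},
  {"tx":0,"ty":0,"tz":0.02,"rx":0,"ry":0,"rz":0,"gripper":-1},
  {"tx":0,"ty":0,"tz":0,"rx":0,"ry":0,"rz":0,"gripper":-1},
  {"tx":0,"ty":0,"tz":0,"rx":0,"ry":0,"rz":0,"gripper":-1},
])

```text
time_s: 6.98
ee_pos: [559.5, -46.1, 66.2]
ee_rot: [180.0, 0.0, 166.6]
force: [-0.0, 0.1, -0.2]
gripper_width: 91.3
gripper_force: 0.0
```

```bash
python3 -c "
from h import *
st()"
```

```text
t 6.97 stand xyz 46.4 0.2 66.2 rot [1.7999e+02 4.0000e-02 1.6660e+02] F uvz -0.0 0.1 -0.2 w 91.3 0.0
```

send_rows([
  {"tx":0,"ty":0,"tz":0,"rx":0,"ry":0,"rz":0,"gripper":1},
  {"tx":0,"ty":0,"tz":0,"rx":0,"ry":0,"rz":0,"gripper":1},
  {"tx":0,"ty":0,"tz":0,"rx":0,"ry":0,"rz":0,"gripper":1},
  {"tx":0,"ty":0,"tz":0,"rx":0,"ry":0,"rz":0,"gripper":1},
  {"tx":0,"ty":0,"tz":0,"rx":0,"ry":0,"rz":0,"gripper":1},
  {"tx":0,"ty":0,"tz":0,"rx":0,"ry":0,"rz":0,"gripper":1},
  {"tx":0,"ty":0,"tz":0,"rx":0,"ry":0,"rz":0,"gripper":1},
  {"tx":0,"ty":0,"tz":0,"rx":0,"ry":0,"rz":0,"gripper":1},
  {"tx":0,"ty":0,"tz":0,"rx":0,"ry":0,"rz":0,"gripper":1},
], grip_force=40)

```text
time_s: 8.1
ee_pos: [559.2, -45.8, 66.0]
ee_rot: [180.0, 0.0, 166.6]
force: [0.7, 2.2, -0.3]
gripper_width: 30.0
gripper_force: 40.0
```

```bash
python3 -c "
from h import *
st()"
```

```text
t 8.1 stand xyz 46.1 0.4 66.0 rot [1.7997e+02 1.0000e-02 1.6659e+02] F uvz 0.1 2.3 -0.3 w 30.0 40.0
```

send_rows([
  {"tx":-0.01,"ty":0,"tz":0,"rx":0,"ry":0,"rz":0,"gripper":1},
  {"tx":-0.015,"ty":0,"tz":0,"rx":0,"ry":0,"rz":0,"gripper":1},
  {"tx":-0.015,"ty":0,"tz":0,"rx":0,"ry":0,"rz":0,"gripper":1},
  {"tx":-0.015,"ty":0,"tz":0,"rx":0,"ry":0,"rz":0,"gripper":1},
  {"tx":-0.015,"ty":0,"tz":0,"rx":0,"ry":0,"rz":0,"gripper":1},
  {"tx":-0.015,"ty":0,"tz":0,"rx":0,"ry":0,"rz":0,"gripper":1},
  {"tx":0,"ty":0,"tz":0,"rx":0,"ry":0,"rz":0,"gripper":1},
])

```text
time_s: 8.98
ee_pos: [601.0, -56.3, 65.9]
ee_rot: [-180.0, 0.0, 166.6]
force: [-0.1, -0.1, 2.2]
gripper_width: 29.6
gripper_force: 40.0
```

Run:
```python
from h import *
st(); s,d=grab("scene"); 
b=cv2.resize(s[130:250,210:330],None,fx=4,fy=4,interpolation=2)
cv2.imwrite("pics/c4.png",b)
```

```text
t 8.97 stand xyz 89.2 -0.2 65.9 rot [-1.7998e+02  3.0000e-02  1.6660e+02] F uvz -0.0 -0.1 2.2 w 29.6 40.0
```

View pics/c4.png

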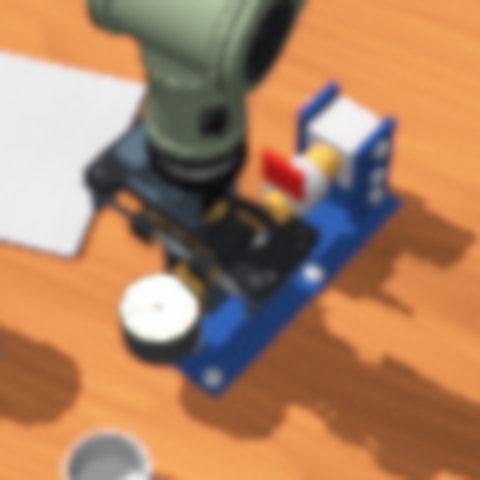

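The view shows the gauge drawn clear of the coupling in the fingers, with its dial at (158,308), and the red plate forward at (283,172). I'll lift and carry it to the tray.

send_rows([
  {"tx":0,"ty":0,"tz":-0.02,"rx":0,"ry":0,"rz":0,"gripper":1},
  {"tx":0,"ty":0,"tz":-0.05,"rx":0,"ry":0,"rz":0,"gripper":1},
  {"tx":0,"ty":0,"tz":-0.05,"rx":0,"ry":0,"rz":0,"gripper":1},
  {"tx":0,"ty":-0.04,"tz":0,"rx":0,"ry":0,"rz":0,"gripper":1},
  {"tx":0,"ty":-0.065,"tz":0,"rx":0,"ry":0,"rz":0,"gripper":1},
  {"tx":0,"ty":-0.065,"tz":0,"rx":0,"ry":0,"rz":0,"gripper":1},
  {"tx":0.02,"ty":-0.065,"tz":0,"rx":0,"ry":0,"rz":0,"gripper":1},
  {"tx":0.021,"ty":-0.065,"tz":0,"rx":0,"ry":0,"rz":0,"gripper":1},
  {"tx":0.021,"ty":-0.065,"tz":0,"rx":0,"ry":0,"rz":0,"gripper":1},
  {"tx":0.021,"ty":-0.065,"tz":0,"rx":0,"ry":0,"rz":0,"gripper":1},
  {"tx":0.021,"ty":-0.06,"tz":0,"rx":0,"ry":0,"rz":0,"gripper":1},
  {"tx":0,"ty":0,"tz":0,"rx":0,"ry":0,"rz":0,"gripper":1},
])

```text
time_s: 10.52
ee_pos: [490.7, -284.3, 124.7]
ee_rot: [-180.0, -0.1, 166.4]
force: [1.9, 0.3, -3.3]
gripper_width: 29.7
gripper_force: 40.0
```

send_rows([
  {"tx":0,"ty":0,"tz":0,"rx":0,"ry":0,"rz":-0.1,"gripper":1},
  {"tx":0,"ty":0,"tz":0,"rx":0,"ry":0,"rz":-0.15,"gripper":1},
  {"tx":0,"ty":0,"tz":0,"rx":0,"ry":0,"rz":-0.15,"gripper":1},
  {"tx":0,"ty":0,"tz":0,"rx":0,"ry":0,"rz":-0.15,"gripper":1},
  {"tx":0,"ty":0,"tz":0,"rx":0,"ry":0,"rz":-0.05,"gripper":1},
  {"tx":0,"ty":0,"tz":0,"rx":0,"ry":0,"rz":0,"gripper":1},
  {"tx":0,"ty":0,"tz":0,"rx":0,"ry":0,"rz":0,"gripper":1},
])

```text
time_s: 11.4
ee_pos: [493.1, -282.1, 125.8]
ee_rot: [180.0, -0.0, -175.4]
force: [-0.1, 0.3, -3.8]
gripper_width: 30.0
gripper_force: 40.0
```

Run:
```python
from h import *
st(); print(env.state()["ee_pos"],env.state()["qpos"].round(0)); s,d=grab("scene"); t,c=grab("top")
b=cv2.resize(s[90:250,130:330],None,fx=2,fy=2,interpolation=2);a=cv2.resize(t[140:300,320:510],None,fx=2,fy=2,interpolation=2)
cv2.imwrite("pics/c5.png",np.hstack([a,b]))
```

```text
t 11.4 stand xyz 36.5 -244.8 125.8 rot [ 1.7999e+02 -1.0000e-02 -1.7543e+02] F uvz -0.2 0.2 -3.8 w 30.0 40.0
[ 493.06757735 -282.06876366  125.75237277] [ -31.   22.   98.    0.   60. -126.]
```

View pics/c5.png

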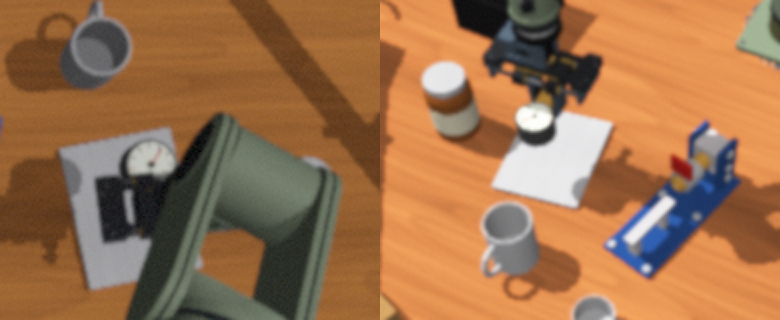

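The gauge hangs level over the tray. The jar is clear to the left of the gripper in the right crop, and the pitcher is beyond. I'll lower.

send_rows([
  {"tx":0,"ty":0,"tz":0.03,"rx":0,"ry":0,"rz":0,"gripper":1},
  {"tx":0,"ty":0,"tz":0.04,"rx":0,"ry":0,"rz":0,"gripper":1},
  {"tx":0,"ty":0,"tz":0.04,"rx":0,"ry":0,"rz":0,"gripper":1},
  {"tx":0,"ty":0,"tz":0.04,"rx":0,"ry":0,"rz":0,"gripper":1},
  {"tx":0,"ty":0,"tz":0.03,"rx":0,"ry":0,"rz":0,"gripper":1},
  {"tx":0,"ty":0,"tz":0.02,"rx":0,"ry":0,"rz":0,"gripper":1},
  {"tx":0,"ty":0,"tz":0.008,"rx":0,"ry":0,"rz":0,"gripper":1},
  {"tx":0,"ty":0,"tz":0,"rx":0,"ry":0,"rz":0,"gripper":1},
  {"tx":0,"ty":0,"tz":0,"rx":0,"ry":0,"rz":0,"gripper":1},
])

```text
time_s: 12.62
ee_pos: [493.6, -282.4, 22.5]
ee_rot: [-180.0, 0.1, -175.4]
force: [-0.2, 0.7, -4.3]
gripper_width: 29.4
gripper_force: 40.0
```

```bash
python3 -c "
from h import *
st()"
```

```text
t 12.62 stand xyz 37.0 -245.0 22.5 rot [-1.7996e+02  7.0000e-02 -1.7540e+02] F uvz -0.3 0.6 -4.3 w 29.4 40.0
```

Still hanging (-4 N), so I'll creep down 6 mm.

send_rows([
  {"tx":0,"ty":0,"tz":0.003,"rx":0,"ry":0,"rz":0,"gripper":1},
  {"tx":0,"ty":0,"tz":0.003,"rx":0,"ry":0,"rz":0,"gripper":1},
  {"tx":0,"ty":0,"tz":0.003,"rx":0,"ry":0,"rz":0,"gripper":1},
  {"tx":0,"ty":0,"tz":0.003,"rx":0,"ry":0,"rz":0,"gripper":1},
  {"tx":0,"ty":0,"tz":0,"rx":0,"ry":0,"rz":0,"gripper":1},
  {"tx":0,"ty":0,"tz":0,"rx":0,"ry":0,"rz":0,"gripper":1},
])

```text
time_s: 13.38
ee_pos: [493.2, -282.2, 15.9]
ee_rot: [-180.0, 0.0, -175.4]
force: [0.8, -0.1, -3.1]
gripper_width: 29.7
gripper_force: 40.0
```

```bash
python3 -c "
from h import *
st()"
```

```text
t 13.38 stand xyz 36.6 -244.9 15.9 rot [-1.800e+02  1.000e-02 -1.754e+02] F uvz 0.8 0.1 -3.1 w 29.7 40.0
```

send_rows([
  {"tx":0,"ty":0,"tz":0.002,"rx":0,"ry":0,"rz":0,"gripper":1},
  {"tx":0,"ty":0,"tz":0,"rx":0,"ry":0,"rz":0,"gripper":1},
  {"tx":0,"ty":0,"tz":0,"rx":0,"ry":0,"rz":0,"gripper":1},
])

```text
time_s: 13.75
ee_pos: [493.2, -282.2, 15.9]
ee_rot: [-180.0, 0.0, -175.4]
force: [-2.1, 1.9, 6.0]
gripper_width: 30.1
gripper_force: 40.0
```

```bash
python3 -c "
from h import *
st()"
```

```text
t 13.75 stand xyz 36.7 -244.9 15.9 rot [-1.7999e+02  3.0000e-02 -1.7540e+02] F uvz -2.5 1.4 6.0 w 30.1 40.0
```

It's seated (+6 N). I'll release it and rise straight up.

send_rows([
  {"tx":0,"ty":0,"tz":0,"rx":0,"ry":0,"rz":0,"gripper":-1},
  {"tx":0,"ty":0,"tz":0,"rx":0,"ry":0,"rz":0,"gripper":-1},
  {"tx":0,"ty":0,"tz":0,"rx":0,"ry":0,"rz":0,"gripper":-1},
  {"tx":0,"ty":0,"tz":0,"rx":0,"ry":0,"rz":0,"gripper":-1},
  {"tx":0,"ty":0,"tz":0,"rx":0,"ry":0,"rz":0,"gripper":-1},
  {"tx":0,"ty":0,"tz":0,"rx":0,"ry":0,"rz":0,"gripper":-1},
  {"tx":0,"ty":0,"tz":-0.03,"rx":0,"ry":0,"rz":0,"gripper":-1},
  {"tx":0,"ty":0,"tz":-0.08,"rx":0,"ry":0,"rz":0,"gripper":-1},
  {"tx":0,"ty":0,"tz":-0.1,"rx":0,"ry":0,"rz":0,"gripper":-1},
  {"tx":0,"ty":0,"tz":-0.1,"rx":0,"ry":0,"rz":0,"gripper":-1},
  {"tx":0,"ty":0,"tz":-0.04,"rx":0,"ry":0,"rz":0,"gripper":-1},
  {"tx":0,"ty":0,"tz":0,"rx":0,"ry":0,"rz":0,"gripper":-1},
])

```text
time_s: 15.25
ee_pos: [494.0, -282.7, 192.7]
ee_rot: [-179.8, 0.3, -175.4]
force: [-0.8, 0.3, -0.7]
gripper_width: 91.4
gripper_force: 0.0
```

Run:
```python
from h import *
st(); s,d=grab("scene"); t,c=grab("top")
b=cv2.resize(s[90:250,130:330],None,fx=2,fy=2,interpolation=2);a=cv2.resize(t[140:300,320:510],None,fx=2,fy=2,interpolation=2)
cv2.imwrite("pics/c6.png",np.hstack([a,b]))
```

```text
t 15.25 stand xyz 37.5 -245.2 192.7 rot [-179.82    0.25 -175.4 ] F uvz -0.9 0.1 -0.7 w 91.4 0.0
```

View pics/c6.png

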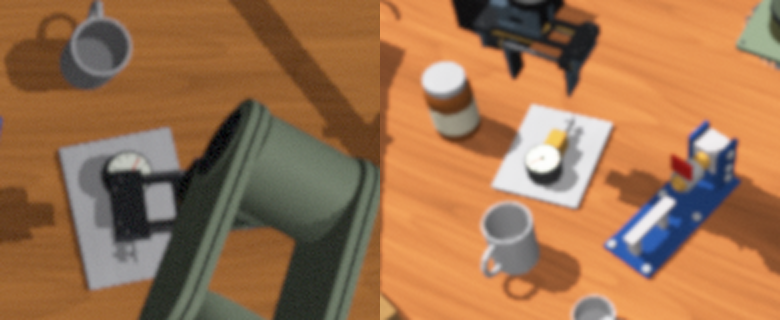

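The gauge lies flat and dial up inside the tray, with its dial at (543,160) and nipple at (570,128) in the right crop. The gripper is clear, the sleeve is forward and nothing else has moved.

```bash
python3 -c "
from workcell import env
print(env.job_done())"
```

```text
the job is handed in; nothing more can be done
None
```

The gauge was popped free, drawn straight out and laid flat, dial up, on the steel tray with the sleeve snapped forward, and the job was handed in at about 15 s; no verdict came back.

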